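Press a detergent puck into the sprung caddy

TASK

Load the loose blue detergent puck into the white caddy: set it flat in the square mouth on top of the blue puck already inside, then push it straight down against the spring until both orange catches have snapped out over it, and let go so that they hold the pile down. Leave the green puck where it is.

Things in the scene. Friction and masses are not known exactly. Their poses are not given: they have to be found in the camera images.
- blue_puck_mid (a point): Centre (half-way up) of the loose blue puck, a plain disc 58 mm across and 32 mm thick, 0.10 to 0.15 kg, with a white spot on top, lying flat on the block; its z axis is the disc's axis. To be loaded.
- green_puck_mid (a point): Centre of a loose green puck of the same size, lying flat on the block. Must not be moved (20 mm at most).
- caddy: White caddy, fixed, 112 (x) by 78 mm (y), rim 110 mm high; origin at its underside below the well's middle, z up. Well 63 mm square with a 5 mm sloping lead-in. A 58 x 32 mm blue puck is inside, its top at 84 mm. Orange catches 20 mm wide stand in from the +x and -x walls: tips 46 mm apart, flat undersides at 85.5 mm, ramps above. The open lid leans out from the -x rim, to 125 mm out, 165 mm up.
- platform (a joint): How far (m) the sprung platform under the pile has sunk: 0 at start, about 0.0305 with the new puck caught, 0.043 at bottom; 3.5 N + 100 N/m. A puck set in the well rests on the ramps, top at about 130 mm above the caddy's underside. Push its middle (10 to 20 N), clear of the catches: they spring back over it once its top is below 85.5 mm; 80 mm is good, 73 mm the limit.
Things that resemble listed ones, but are neither listed nor needed, are in the scene too. Leave any yellow look-alike of the part that bears blue_puck_mid alone. Of the things that look like the caddy, the smaller one is meant.

How it is judged:
By the outcome, as a careful person would: the job done as asked, in the order asked, and still so for the second after the job is handed in, with the robot touching nothing.
It also fails if it takes over 45 s, if anything falls off the work surface, if the arm or the gripper's body presses on something with over 40 N, if the wrist force passes 120 N, or if a joint passes its speed limit or range.

ROBOT

A 6-joint arm with a two-finger parallel gripper is mounted at the origin on the work surface. World frame = base frame: x ahead of the robot, y to its left, z up, the work surface at z = 0. Lengths are in m, angles in degrees, forces in N, time in s.
With the tool pointing down it reaches from about 0.25 to 0.725 m from the base axis. Payload 9.7 kg.
Tool frame: the origin (TCP) lies midway between the tips of the shut fingers; the grasp point (between the pads) lies 19 mm behind it (bot.hold_point_z is the distance from the TCP to the grasp point, in m); z points along the fingers, y is the line along which they close (so a half turn about z gives the same grasp; the last joint's range is limited). The gripper opens to 85 mm and grips with 20 to 120 N. Pads are 22 mm wide; open, the fingers measure 114 mm over their backs; the gripper's body (76 mm by 85 mm) begins 54 mm behind the grasp point. The pads swing forward as they close: fully open they stand 13 mm farther back than shut.
Start: joints at [68.927, 4.979, 10.078, 95.1, 0, 90], TCP at [0.198, 0.513, 0.231] pointing down, gripper open.
Joint ranges: [-179.16, 179.16], [-48.56, 103.87], [-65.8, 70.77], [-126.05, 130.52], [-82.76, 87.17], [-180, 180]. Speed limits (degrees/s): [127.2, 127.2, 147.25, 180, 180, 180].

INTERFACE

Orientations are given as [roll, pitch, yaw] about the fixed x, y, z axes, in that order (R = Rz(yaw) Ry(pitch) Rx(roll)).
In Python, from workcell import bot gives the robot as it stands.
- The arm moves only by the tool play_rows, never from a script. Its argument "steps" is a list that holds one entry, the list of rows, each a list of 4 numbers: the shift along the tool's x, y, z in m, then the turn about the tool's z in rad. In form: [[[tx, ty, tz, yaw], ...]]. A call has exactly 5 rows; each row shifts and turns the commanded pose from where the row before left it, along the tool's axes as they then stand; what a row does not reach is not made up. A row lasts 1/12 s, in which the tool goes at most 41.7 mm and 7.16 degrees, less where a joint would pass 70% of its speed; a pose out of reach is approached as far as the arm can. A call is refused whole if a number of a shift passes 0.0417 or a number of a turn 0.125, either way. A call with a gripper value outside its range is refused whole. "gripper" is the finger opening in m, from 0 to 0.0854, set as the call begins (left out, the last holds). The fingers move at their own pace and stop on an object; "squeeze" is the grip in N (left out, the last holds). Time passes only in rows, so rows that do not move let the fingers close, or fill a call up. It gives the time, the measured TCP pose, the force, the opening and the grip force at its end, in the units of the state.
- bot.get_obs(): the state, without advancing time (a new reading comes with each control period).
- bot.camera(name): name is "scene" or "top" or "wrist"; returns a dict with "img" (384x512x3 uint8, blue, green, red), "vfov" (degrees; the focal length in pixels is half the picture's height over the tangent of half this angle, whatever the lens; pixels are square), "cx", "cy" (the principal point, pixels), "xyz" and "attitude" of the camera in the world. Camera axes: x right, y down, z forward; pixel columns grow to the right and rows downward; lengths in m; the calibration is good to about 2 mm. The wrist camera is an equidistant fisheye: a pixel r from the principal point sees the ray r / f radians off the axis. A picture is of the moment at which its call begins. There is no depth.
- bot.job_done(): hands the job in; it is judged then, once.
The state is a dict: "time": time; "q": joint angles; "qd": joint speeds; "joint_efforts": joint torques, N m; "ee_pos": TCP position; "tcp_rot": TCP orientation; "wrist_force": force on the tool from outside, world axes, zero at the start; "torque": the same for the moment, N m; "opening": finger opening in m; "grasp_force": force on a finger pad.
Only numpy, scipy, OpenCV 4.12 (cv2) and the standard library are available. Lean on these libraries where they do the work, as an engineer would, in place of code of your own. Each camera call takes 0.05 s, during which the arm holds its last target. There are 200 camera calls.

## Working session

There is one attempt and no reset: what is moved stays moved. The work goes in short steps, Python scripts to look and compute and a tool call to move; the robot and the scene stay as the last step left them, time stands still between calls to the robot, and variables do not carry over. Pictures are saved under pics/ and viewed, at most 13 in all, crops included, and the job is handed in when it is done.

Besides the shell and the picture viewer there is one more tool, called after ">>>" as name(argument=value, ...), one argument or row to a line, values as JSON. play_rows: Moves the arm, as the interface text tells. Its arguments: {"type":"object","properties":{"steps":{"type":"array","items":{"type":"array","items":{"type":"array","items":{"type":"number"}}}},"gripper":{"type":"number"},"squeeze":{"type":"number"}},"required":["steps"]}

```bash
mkdir -p pics; cat > h.py <<'E'
import numpy as np, cv2
from scipy.spatial.transform import Rotation as R
from workcell import bot
def save(name,out):
    c=bot.camera(name); cv2.imwrite('pics/'+out,c['img']); np.save('pics/'+out+'.npy',{k:v for k,v in c.items()},allow_pickle=True)
    return c
def load(out): return np.load('pics/'+out+'.npy',allow_pickle=True).item()
def ray(c,u,v):
    f=192/np.tan(np.radians(c['vfov'])/2)
    A=np.array(c['attitude']); 
    M=R.from_euler('xyz',A,degrees=True).as_matrix() if A.shape==(3,) else A
    d=np.array([u-c['cx'],v-c['cy']])
    if c.get('fish'):
        r=np.hypot(*d); t=r/f; k=np.array([*(d/max(r,1e-9)*np.sin(t)),np.cos(t)])
    else: k=np.array([d[0]/f,d[1]/f,1])
    return np.array(c['xyz']),M@k
def atz(c,u,v,z):
    o,d=ray(c,u,v); return o+d*(z-o[2])/d[2]
E
python3 - <<'E'
from h import *
for n in('top','scene','wrist'):
    c=save(n,n+'0.png'); print(n,c['vfov'],c['cx'],c['cy'],c['xyz'],c['attitude'])
print(bot.get_obs())
a=[cv2.imread('pics/%s0.png'%n) for n in('top','scene')]
cv2.imwrite('pics/top_v.png',cv2.resize(a[0],(800,600),interpolation=cv2.INTER_CUBIC))
cv2.imwrite('pics/scene_v.png',cv2.resize(a[1],(800,600),interpolation=cv2.INTER_CUBIC))
E
```

```text
top 42.53727572417972 261.5070913166894 195.19514920537597 [ 0.35947725 -0.02791717  1.04182748] [-173.32536737   -0.96794532  -91.22408211]
scene 56.22964461765479 253.3265820685974 189.41002070788375 [0.79755772 0.27665746 0.77638424] [-147.30061063   -0.3659811   135.46474811]
wrist 65.70646984690485 255.90911480650547 191.96252291227108 [0.12368185 0.54287068 0.3727834 ] [1.62055798e+02 4.32228102e-02 6.88628370e+01]
{'time': 0.15, 'q': array([6.89284308e+01, 5.00228155e+00, 1.00465718e+01, 9.51015807e+01,
       4.21073776e-04, 8.99983548e+01]), 'qd': array([ 0.03815963, -0.02494955,  0.10418783, -0.05079777,  0.00735754,
        0.03955341]), 'joint_efforts': array([ 3.01855362e-04, -5.20763040e+01,  4.65044975e+01,  1.39645502e-02,
       -2.29845983e-05, -2.72289817e-07]), 'ee_pos': array([0.19767625, 0.51305366, 0.23077623]), 'tcp_rot': array([-1.79942710e+02, -4.22718650e-04,  1.58930076e+02]), 'wrist_force': array([-0.99659879,  0.80143938, -0.26138941]), 'torque': array([ 0.03204393,  0.0098829 , -0.01085464]), 'grasp_force': 0.0, 'opening': 0.08550687932009331}
```

View pics/top_v.png

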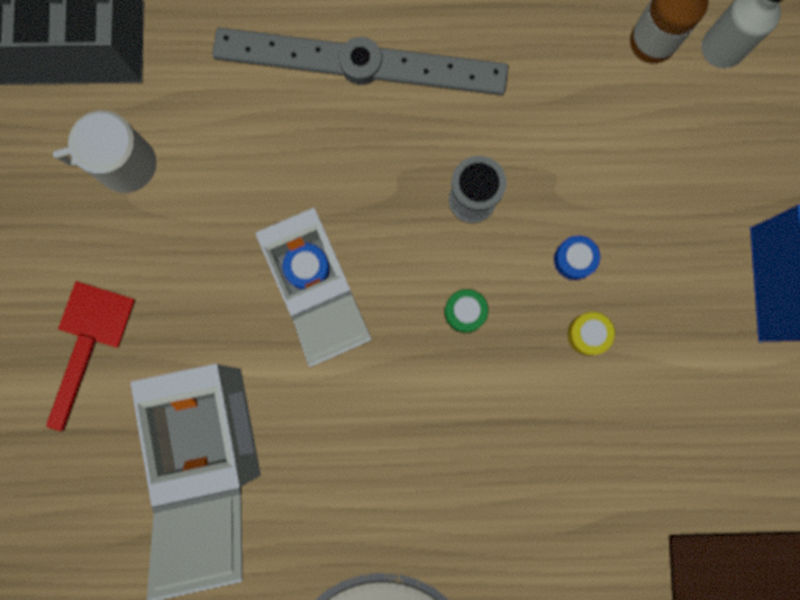

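View pics/scene_v.png

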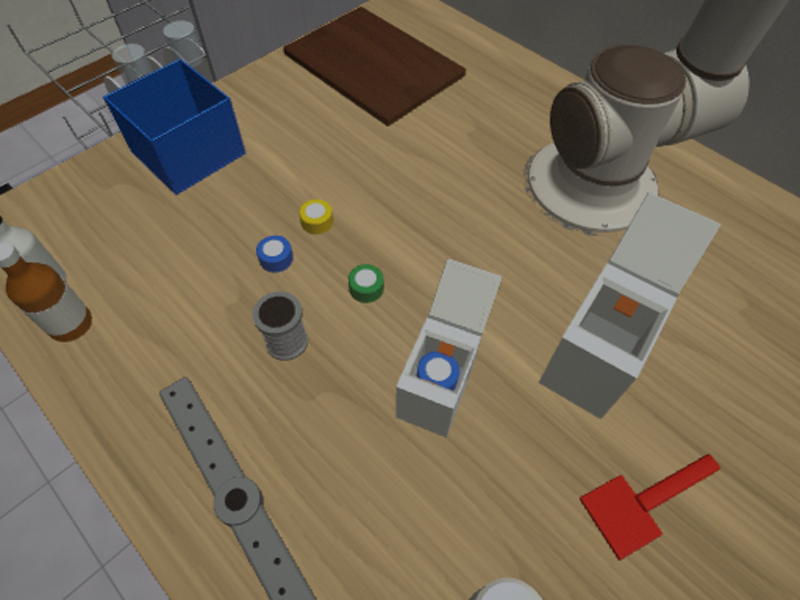

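The top view shows the loose blue puck at (580,256), green at (467,310), yellow at (593,333). The small caddy's rim corners are at about (257,235), (315,209), (351,293), (294,315), with its lid toward the lower right. The scene view has the blue puck's spot at (273,249) and the caddy at (440,370).

```bash
python3 - <<'E'
from h import *
t=load('top0.png');s=load('scene0.png');k=1/1.5625
def tri(a,b):
    o1,d1=ray(t,*a);o2,d2=ray(s,*b);d1/=np.linalg.norm(d1);d2/=np.linalg.norm(d2)
    x=np.linalg.lstsq(np.c_[d1,-d2],o2-o1,rcond=None)[0]
    p,q=o1+d1*x[0],o2+d2*x[1];return (p+q)/2,np.linalg.norm(p-q)
# white spot centroids
def spot(c,u,v):
    g=c['img'];u0,v0=int(u*k),int(v*k);w=g[v0-9:v0+10,u0-9:u0+10].astype(int)
    hsv=cv2.cvtColor(w.astype(np.uint8),cv2.COLOR_BGR2HSV);m=((hsv[...,1]<70)&(hsv[...,2]>100)).astype(np.uint8)
    n,l,st,ce=cv2.connectedComponentsWithStats(m);i=1+np.argmax(st[1:,4]);return ce[i]+[u0-9,v0-9],st[i,4]
for nm,a,b in(('blue',(580,256),(273,249)),('green',(467,310),(366,279)),('inside',(306,265),(438,370))):
    A,n1=spot(t,*a);B,n2=spot(s,*b);print(nm,A,n1,B,n2,tri(A,B))
C=np.array([(257,235),(315,209),(351,293),(294,315)])
P=np.array([atz(t,u*k,v*k,.11) for u,v in C]);print(P,P.mean(0),np.linalg.norm(P-np.roll(P,-1,0),axis=1))
d=(P[0]+P[1]-P[2]-P[3]);print('xaxis yaw',np.degrees(np.arctan2(d[1],d[0])))
e=P[0]+P[3]-P[1]-P[2];print('yaxis yaw',np.degrees(np.arctan2(e[1],e[0])))
cr=t['img'][115:245,150:250];cv2.imwrite('pics/crop1.png',cv2.resize(cr,None,fx=4.6,fy=4.6,interpolation=cv2.INTER_CUBIC))
E
```

```text
blue [370.48325359 163.46411483] 209 [174.25714286 158.41904762] 105 (array([ 0.53893287, -0.27567897,  0.0295289 ]), np.float64(0.002768244625720533))
green [298.58441558 197.85714286] 231 [233.62992126 177.38582677] 127 (array([ 0.46947972, -0.12282923,  0.03065558]), np.float64(0.002953337752855016))
inside [194.86324786 169.2008547 ] 234 [280.25268817 236.02150538] 186 (array([0.52445177, 0.0846082 , 0.08283744]), np.float64(0.0030287017402475837))
[[0.55818843 0.13808841 0.11      ]
 [0.58954537 0.06686817 0.11      ]
 [0.48424338 0.02386702 0.11      ]
 [0.45865743 0.0932344  0.11      ]] [0.52265865 0.0805145  0.11      ] [0.07781761 0.1137436  0.07393562 0.10917098]
xaxis yaw 23.215035723146975
yaxis yaw 112.04966451067405
```

View pics/crop1.png

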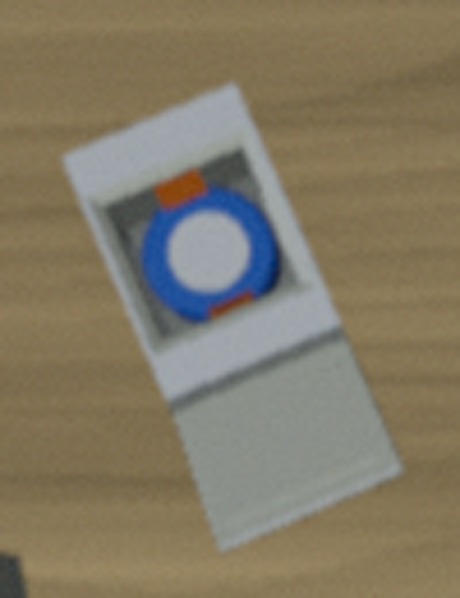

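The crop puts the rim corners at (63,157), (237,82), (341,333), (174,408). That gives a caddy yaw of about 23° and a centre near (0.523, 0.081). The loose puck is at (0.539, -0.276), flat on the surface. I'm starting the approach at constant height.

>>> play_rows(
  steps=[
    [[-0.024, -0.0245, 0, 0], [-0.024, -0.0245, 0, 0], [-0.024, -0.0245, 0, 0], [-0.024, -0.0245, 0, 0], [-0.024, -0.0245, 0, 0]],
  ],
  gripper=0.0854,
)

```text
time: 0.57
ee_pos: [0.2658, 0.3543, 0.231]
tcp_rot: [-180.0, -0.0, 159.0]
wrist_force: [0.2, 0.0, 0.4]
opening: 0.0856
grasp_force: 0.0
```

```bash
python3 - <<'E'
from h import *
o=bot.get_obs();print(o['q'],o['ee_pos'],o['tcp_rot'])
t=load('top0.png')
C=np.array([(63,157),(237,82),(341,333),(174,408)])/4.6+[150,115]
for h in(.11,.112):
    P=np.array([atz(t,u,v,h) for u,v in C]);print(P.mean(0),np.linalg.norm(P-np.roll(P,-1,0),axis=1))
d=(P[0]+P[1]-P[2]-P[3]);print(np.degrees(np.arctan2(d[1],d[0])))
e=P[0]+P[3]-P[1]-P[2];print(np.degrees(np.arctan2(e[1],e[0])))
E
```

```text
[ 5.31173618e+01 -9.57100470e+00 -4.02775212e+00  9.55611931e+01
 -3.02769746e-03  7.41566376e+01] [0.26583225 0.35425375 0.23099814] [-1.79981914e+02 -1.98522661e-03  1.58960724e+02]
[0.52281684 0.08132741 0.11      ] [0.07880826 0.11489718 0.07521667 0.11544637]
[0.52246626 0.08109293 0.112     ] [0.07863911 0.11465058 0.07505523 0.11519858]
22.430976651834477
113.13820588307081
```

>>> play_rows(
  steps=[
    [[-0.024, -0.0245, 0, 0], [-0.024, -0.0245, 0, 0], [-0.024, -0.0245, 0, 0], [-0.024, -0.0245, 0, 0], [-0.024, -0.0245, 0, 0]],
  ],
)

```text
time: 0.98
ee_pos: [0.3338, 0.1967, 0.2312]
tcp_rot: [180.0, 0.0, 159.0]
wrist_force: [1.3, 1.6, -0.7]
opening: 0.0854
grasp_force: 0.0
```

>>> play_rows(
  steps=[
    [[-0.024, -0.0245, 0, 0], [-0.024, -0.0245, 0, 0], [-0.024, -0.0245, 0, 0], [-0.024, -0.0245, 0, 0], [-0.024, -0.0245, 0, 0]],
  ],
)

```text
time: 1.4
ee_pos: [0.4018, 0.0391, 0.2313]
tcp_rot: [180.0, 0.0, 158.9]
wrist_force: [1.3, 1.3, 0.5]
opening: 0.0851
grasp_force: 0.0
```

>>> play_rows(
  steps=[
    [[-0.024, -0.0245, 0, 0], [-0.024, -0.0245, 0, 0], [-0.024, -0.0245, 0, 0], [-0.024, -0.0245, 0, 0], [-0.024, -0.0245, 0, 0]],
  ],
)

```text
time: 1.82
ee_pos: [0.4697, -0.1185, 0.2311]
tcp_rot: [180.0, -0.0, 158.9]
wrist_force: [0.8, 0.5, 1.1]
opening: 0.0854
grasp_force: 0.0
```

>>> play_rows(
  steps=[
    [[-0.024, -0.0245, 0, 0], [-0.024, -0.0245, 0, 0], [-0.024, -0.0245, 0, 0], [-0.024, -0.0245, 0, 0], [-0.024, -0.0245, 0, 0]],
  ],
)

```text
time: 2.23
ee_pos: [0.5377, -0.2758, 0.2309]
tcp_rot: [180.0, -0.0, 158.9]
wrist_force: [0.9, 0.3, 0.8]
opening: 0.0855
grasp_force: 0.0
```

>>> play_rows(
  steps=[
    [[0, 0, 0.01, -0.077], [0, 0, 0.01, -0.077], [0, 0, 0.01, -0.077], [0, 0, 0.01, -0.077], [0, 0, 0.01, -0.077]],
  ],
)

```text
time: 2.65
ee_pos: [0.5373, -0.2741, 0.1803]
tcp_rot: [180.0, -0.0, -178.8]
wrist_force: [0.6, -0.0, -1.1]
opening: 0.0854
grasp_force: 0.0
```

>>> play_rows(
  steps=[
    [[0, 0, 0.01, -0.077], [0, 0, 0.01, -0.077], [0, 0, 0.01, -0.077], [0, 0, 0.01, -0.077], [0, 0, 0, -0.077]],
  ],
)

```text
time: 3.07
ee_pos: [0.5365, -0.2736, 0.1386]
tcp_rot: [179.8, -0.1, -156.7]
wrist_force: [-0.8, 0.0, 0.3]
opening: 0.0857
grasp_force: 0.0
```

```bash
python3 - <<'E'
from h import *
c=save('wrist','w1.png');o=bot.get_obs();print(o['ee_pos'],o['tcp_rot'])
cv2.imwrite('pics/w1v.png',cv2.resize(c['img'],(800,600),interpolation=cv2.INTER_CUBIC))
E
```

```text
[ 0.5367073  -0.27374366  0.13961837] [ 1.79881208e+02 -9.78608875e-02 -1.56431841e+02]
```

View pics/w1v.png

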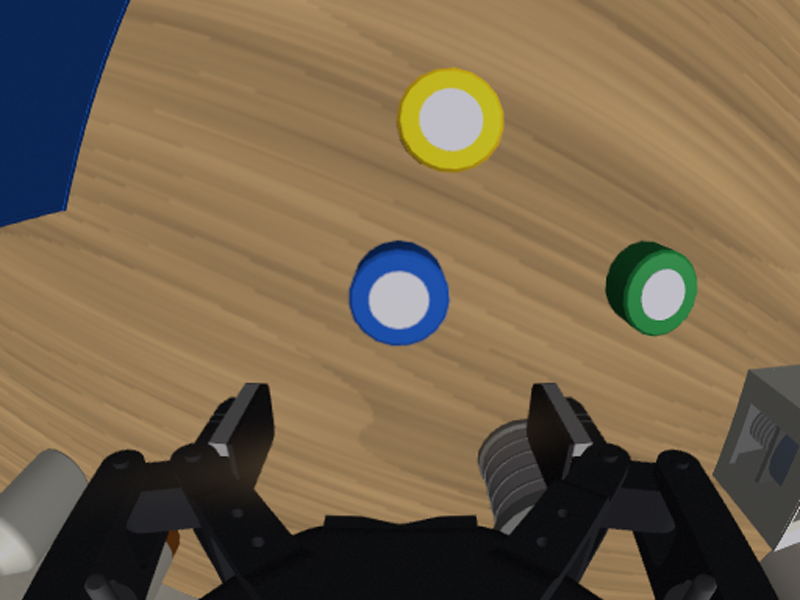

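The wrist view shows the blue puck's spot at (399,300), centred between the fingers. Green is at (663,295), and the can is beyond the right finger.

```bash
cat >> h.py <<'E'
def totool(dw,yaw):
    y=np.radians(yaw);return dw[0]*np.cos(y)+dw[1]*np.sin(y), dw[0]*np.sin(y)-dw[1]*np.cos(y)
E
python3 - <<'E'
from h import *
c=load('w1.png');c['fish']=1;o=bot.get_obs();k=1/1.5625
p=atz(c,399*k,300*k,.032);print(p,totool(p-o['ee_pos'],o['tcp_rot'][2]),o['ee_pos'])
print(atz(c,663*k,295*k,.032))
E
```

```text
[ 0.53758789 -0.27195656  0.032     ] (np.float64(-0.0015216935599740552), np.float64(0.0012859346087694254)) [ 0.5367073  -0.27374366  0.13961837]
[ 0.46910656 -0.12009984  0.032     ]
```

>>> play_rows(
  steps=[
    [[-0.001, 0, 0.022, 0], [0, 0, 0.022, 0], [0, 0, 0.022, 0], [0, 0, 0.022, 0], [0, 0, 0.022, 0]],
  ],
)

```text
time: 3.53
ee_pos: [0.5383, -0.2737, 0.0304]
tcp_rot: [-180.0, 0.0, -157.1]
wrist_force: [0.5, 0.9, -0.0]
opening: 0.0853
grasp_force: 0.0
```

>>> play_rows(
  steps=[
    [[0, 0, 0.01, 0], [0, 0, 0.0095, 0], [0, 0, 0, 0], [0, 0, 0, 0], [0, 0, 0, 0]],
  ],
)

```text
time: 3.95
ee_pos: [0.539, -0.274, 0.0132]
tcp_rot: [-179.9, 0.1, -157.0]
wrist_force: [-0.2, -0.1, 0.6]
opening: 0.0858
grasp_force: 0.0
```

>>> play_rows(
  steps=[
    [[0, 0, 0, 0], [0, 0, 0, 0], [0, 0, 0, 0], [0, 0, 0, 0], [0, 0, 0, 0]],
  ],
  gripper=0.03,
  squeeze=30,
)

```text
time: 4.37
ee_pos: [0.5388, -0.2739, 0.013]
tcp_rot: [-179.9, 0.1, -157.0]
wrist_force: [-1.0, 0.9, 6.3]
opening: 0.0567
grasp_force: 31.9
```

>>> play_rows(
  steps=[
    [[0, 0, 0, 0], [0, 0, 0, 0], [0, 0, 0, 0], [0, 0, 0, 0], [0, 0, 0, 0]],
  ],
)

```text
time: 4.78
ee_pos: [0.5388, -0.2739, 0.013]
tcp_rot: [-179.9, 0.1, -157.0]
wrist_force: [-0.6, 0.8, 5.8]
opening: 0.0563
grasp_force: 31.9
```

Gripped at 56 mm and 32 N. Lifting and carrying to above the caddy.

>>> play_rows(
  steps=[
    [[0, 0, -0.01, 0], [0, 0, -0.04, 0], [0, 0, -0.04, 0], [0, 0, -0.04, 0], [0, 0, -0.04, 0]],
  ],
)

```text
time: 5.2
ee_pos: [0.5378, -0.2734, 0.1843]
tcp_rot: [-180.0, 0.0, -157.0]
wrist_force: [1.1, 0.1, -1.2]
opening: 0.0564
grasp_force: 33.0
```

>>> play_rows(
  steps=[
    [[0, 0, -0.04, 0], [0, 0, -0.01, 0], [-0.012, 0.033, 0, 0], [-0.012, 0.033, 0, 0], [-0.012, 0.033, 0, 0]],
  ],
)

```text
time: 5.62
ee_pos: [0.5323, -0.1677, 0.2321]
tcp_rot: [-180.0, 0.0, -157.0]
wrist_force: [1.5, 1.0, -1.4]
opening: 0.0564
grasp_force: 33.1
```

>>> play_rows(
  steps=[
    [[-0.012, 0.033, 0, 0], [-0.012, 0.033, 0, 0], [-0.012, 0.033, 0, 0], [-0.012, 0.033, 0, 0], [-0.012, 0.033, 0, 0]],
  ],
)

```text
time: 6.03
ee_pos: [0.5227, 0.0084, 0.2321]
tcp_rot: [-180.0, 0.0, -157.0]
wrist_force: [1.0, 0.6, -1.7]
opening: 0.0566
grasp_force: 33.1
```

>>> play_rows(
  steps=[
    [[-0.012, 0.033, 0, 0], [-0.012, 0.033, 0, 0], [0, 0, 0, 0], [0, 0, 0, 0], [0, 0, 0, 0]],
  ],
)

```text
time: 6.45
ee_pos: [0.5195, 0.0769, 0.2319]
tcp_rot: [-180.0, -0.0, -156.9]
wrist_force: [-0.1, -0.3, -0.9]
opening: 0.0562
grasp_force: 33.1
```

```bash
python3 - <<'E'
from h import *
c=save('wrist','w2.png');o=bot.get_obs();print(o['ee_pos'],o['tcp_rot'],o['opening'])
cv2.imwrite('pics/w2v.png',cv2.resize(c['img'],(800,600),interpolation=cv2.INTER_CUBIC))
E
```

```text
[0.51954709 0.07634367 0.23189488] [-1.79985735e+02 -7.82150074e-03 -1.56979565e+02] 0.05629526152844874
```

View pics/w2v.png

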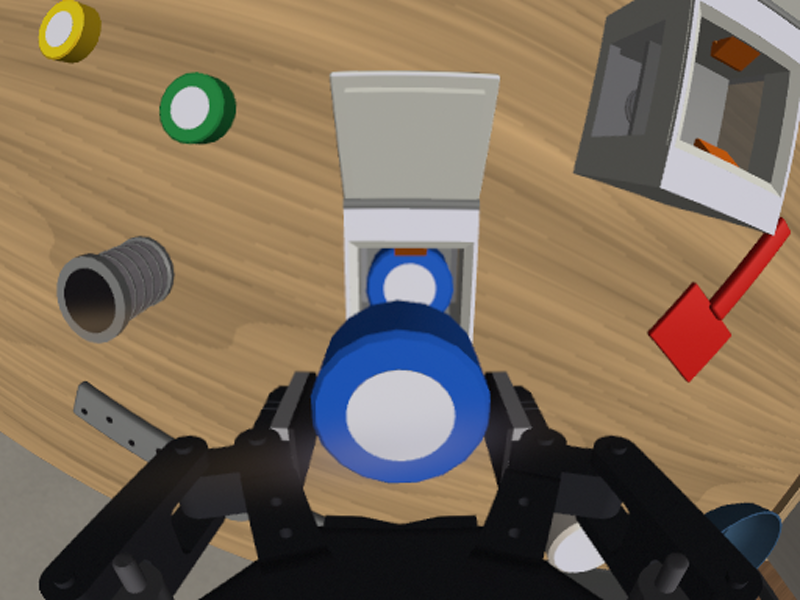

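The wrist view shows the held puck's spot at (400,415). The caddy's -x rim edge runs along y≈209 from x≈344 to 479, and the well is just beyond it. I'll take an enlarged crop for exact edges.

```bash
python3 - <<'E'
from h import *
c=load('w2.png');cr=c['img'][115:225,205:320];cv2.imwrite('pics/crop2.png',cv2.resize(cr,None,fx=5,fy=5,interpolation=cv2.INTER_CUBIC))
E
```

```text
(no output)
```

View pics/crop2.png

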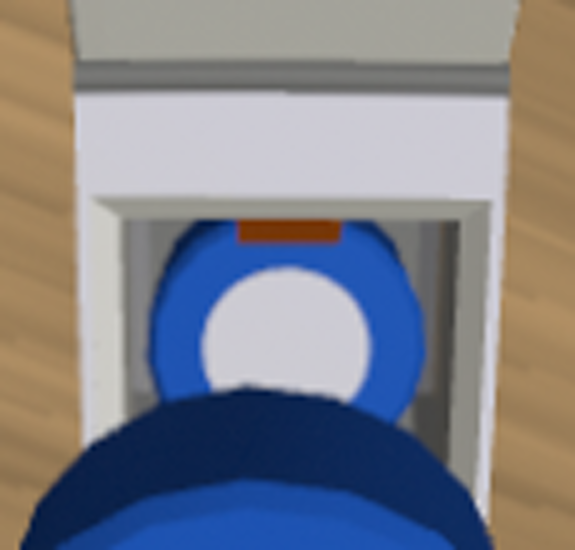

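The crop puts the rim -x corners at (75,93) and (509,97), the lead-in corners at (93,197) and (492,202), and the orange -x catch at (290,230).

```bash
python3 - <<'E'
from h import *
c=load('w2.png');c['fish']=1;o=bot.get_obs();k=1/1.5625
f=lambda u,v,z=.11:atz(c,205+u/5,115+v/5,z)
a,b,l,r=f(75,93),f(509,97),f(93,197),f(492,202)
for p,q,d in((a,b,.056),(l,r,.0365)):
    y=p-q; y/=np.linalg.norm(y)
    if y@[-.39,.92,0]<0:y=-y
    x=np.array([y[1],-y[0],0]);print(np.linalg.norm(p-q),np.degrees(np.arctan2(x[1],x[0])),(p+q)/2+d*x)
A,B=f(85,440),f(487,500)
for p,q in((a,A),(b,B)): d=q-p;print('side yaw',np.degrees(np.arctan2(d[1],d[0])))
print('inner',f(288,350,.084))
tz=o['ee_pos'][2];hp=atz(c,400.5*k,415*k,tz+.019);print('held',hp,o['ee_pos'])
E
```

```text
0.07772718689842952 22.673986114157287 [0.52399584 0.08723832 0.11      ]
0.07244794756541989 22.408821935017066 [0.52365649 0.08723012 0.11      ]
side yaw 22.894855960925728
side yaw 22.523831421578024
inner [0.52340946 0.08737442 0.084     ]
held [0.51759007 0.07763646 0.25089488] [0.51954709 0.07634367 0.23189488]
```

>>> play_rows(
  steps=[
    [[-0.009, 0.006, 0, 0.006], [0, 0, 0.027, 0], [0, 0, 0.027, 0], [0, 0, 0.027, 0], [0, 0, 0, 0]],
  ],
)

```text
time: 6.92
ee_pos: [0.5237, 0.085, 0.1454]
tcp_rot: [179.9, -0.4, -157.4]
wrist_force: [-0.4, -0.5, -3.3]
opening: 0.0559
grasp_force: 33.1
```

>>> play_rows(
  steps=[
    [[0, 0, 0, 0], [0, 0, 0, 0], [0, 0, 0, 0], [0, 0, 0, 0], [0, 0, 0, 0]],
  ],
)

```text
time: 7.33
ee_pos: [0.5261, 0.0861, 0.1521]
tcp_rot: [-180.0, 0.1, -157.3]
wrist_force: [-0.6, -0.8, -1.0]
opening: 0.0567
grasp_force: 33.1
```

```bash
python3 - <<'E'
from h import *
c=save('wrist','w3.png');o=bot.get_obs();print(o['ee_pos'],o['tcp_rot'],o['opening'])
cv2.imwrite('pics/w3v.png',cv2.resize(c['img'][90:330,90:410],(800,600),interpolation=cv2.INTER_CUBIC))
E
```

```text
[0.52595562 0.08607624 0.15179865] [-1.79980842e+02  8.32391555e-02 -1.57303951e+02] 0.056534097873371214
```

View pics/w3v.png

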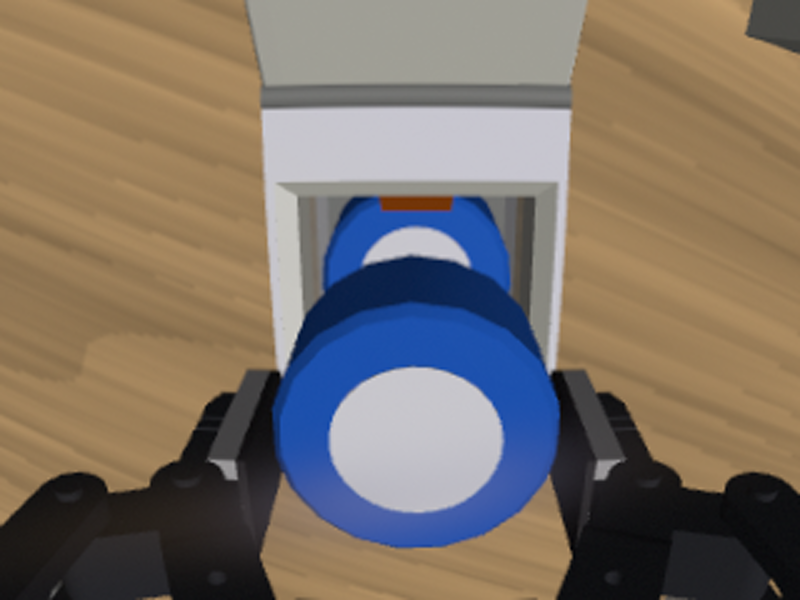

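The view shows the rim corners at (263,107) and (571,107), the lead-in corners at (278,183) and (558,183), and the held spot at (416,438). It is laterally aligned.

```bash
python3 - <<'E'
from h import *
c=load('w3.png');c['fish']=1;o=bot.get_obs()
f=lambda u,v,z=.11:atz(c,90+u/2.5,90+v/2.5,z)
for p,q,d in((f(263,107),f(571,107),.056),(f(278,183),f(558,183),.0365)):
    y=p-q; y/=np.linalg.norm(y)
    if y@[-.39,.92,0]<0:y=-y
    x=np.array([y[1],-y[0],0]);m=(p+q)/2+d*x;print(np.linalg.norm(p-q),np.degrees(np.arctan2(x[1],x[0])),m)
tz=o['ee_pos'][2];hp=f(416,438,tz+.019)
# full puck outline in image rows/cols (275..558, bottom 547)
print('held',hp,'tool shift',totool(m-hp,o['tcp_rot'][2]),totool(hp-o['ee_pos'],o['tcp_rot'][2]))
E
```

```text
0.07735897813849661 22.648834322219816 [0.52345192 0.08694479 0.11      ]
0.07175985791566052 22.640501401631713 [0.52353049 0.08725757 0.11      ]
held [0.52415128 0.08682802 0.17079865] tool shift (np.float64(0.00040698410525947073), np.float64(0.0006358202171784311)) (np.float64(0.0013745562305024213), np.float64(0.0013897501771010091))
```

>>> play_rows(
  steps=[
    [[0, 0, 0.01, 0], [0, 0, 0.01, 0], [0, 0, 0.008, 0], [0, 0, 0.006, 0], [0, 0, 0.003, 0]],
  ],
)

```text
time: 7.8
ee_pos: [0.5248, 0.0859, 0.112]
tcp_rot: [180.0, -0.1, -157.3]
wrist_force: [-0.0, 0.1, -1.0]
opening: 0.0562
grasp_force: 33.1
```

>>> play_rows(
  steps=[
    [[0, 0, 0.001, 0], [0, 0, 0.001, 0], [0, 0, 0, 0], [0, 0, 0, 0], [0, 0, 0, 0]],
  ],
)

```text
time: 8.22
ee_pos: [0.5256, 0.086, 0.1121]
tcp_rot: [-180.0, 0.0, -157.3]
wrist_force: [-0.2, -0.6, -1.8]
opening: 0.0562
grasp_force: 33.1
```

>>> play_rows(
  steps=[
    [[0, 0, 0.001, 0], [0, 0, 0.001, 0], [0, 0, 0.001, 0], [0, 0, 0, 0], [0, 0, 0, 0]],
  ],
)

```text
time: 8.63
ee_pos: [0.5255, 0.086, 0.1088]
tcp_rot: [-180.0, -0.0, -157.3]
wrist_force: [-0.4, 0.7, -1.0]
opening: 0.0561
grasp_force: 33.2
```

>>> play_rows(
  steps=[
    [[0, 0, 0.001, 0], [0, 0, 0.001, 0], [0, 0, 0, 0], [0, 0, 0, 0], [0, 0, 0, 0]],
  ],
)

```text
time: 9.05
ee_pos: [0.5254, 0.086, 0.1067]
tcp_rot: [180.0, -0.0, -157.3]
wrist_force: [-0.3, -0.0, -0.8]
opening: 0.0563
grasp_force: 33.2
```

>>> play_rows(
  steps=[
    [[0, 0, 0.001, 0], [0, 0, 0.001, 0], [0, 0, 0, 0], [0, 0, 0, 0], [0, 0, 0, 0]],
  ],
)

```text
time: 9.47
ee_pos: [0.5255, 0.086, 0.1048]
tcp_rot: [-180.0, 0.0, -157.3]
wrist_force: [-0.8, -0.8, 1.3]
opening: 0.0564
grasp_force: 33.3
```

```bash
python3 - <<'E'
from h import *
c=save('wrist','w4.png');o=bot.get_obs();print(o['ee_pos'],o['wrist_force'],o['opening'])
d=save('scene','s4.png')
a=cv2.resize(c['img'][100:330,100:400],(480,368),interpolation=cv2.INTER_CUBIC)
b=cv2.resize(d['img'][150:290,230:350],(315,368),interpolation=cv2.INTER_CUBIC)
cv2.imwrite('pics/w4v.png',np.hstack([a,b]))
E
```

```text
[0.52551107 0.08599546 0.1048118 ] [ 0.16534089 -0.38880246  1.25746186] 0.0563882944626499
```

View pics/w4v.png

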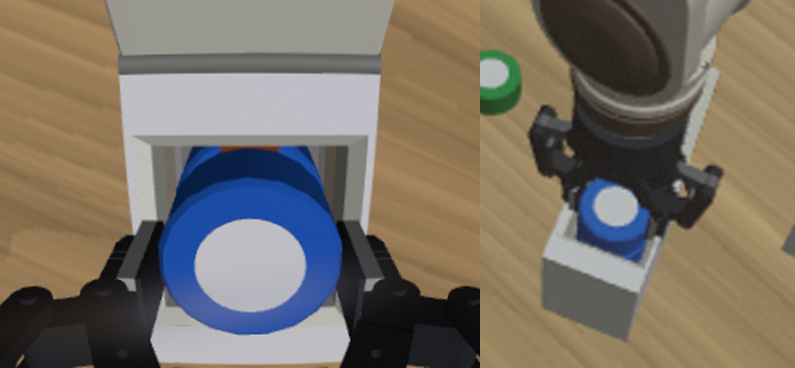

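The wrist and scene views show the puck centred in the mouth, and a first light contact of about 2 N. I'll release, back off straight up and shut the fingers.

>>> play_rows(
  steps=[
    [[0, 0, 0, 0], [0, 0, 0, 0], [0, 0, 0, 0], [0, 0, 0, 0], [0, 0, 0, 0]],
  ],
  gripper=0.0854,
)

```text
time: 9.98
ee_pos: [0.5255, 0.086, 0.1047]
tcp_rot: [180.0, -0.0, -157.3]
wrist_force: [-0.6, -0.3, 0.1]
opening: 0.0857
grasp_force: 0.0
```

>>> play_rows(
  steps=[
    [[0, 0, -0.01, 0], [0, 0, -0.02, 0], [0, 0, -0.02, 0], [0, 0, -0.02, 0], [0, 0, -0.01, 0]],
  ],
)

```text
time: 10.4
ee_pos: [0.5261, 0.0861, 0.1881]
tcp_rot: [-180.0, 0.2, -157.3]
wrist_force: [0.7, -0.1, 0.0]
opening: 0.0855
grasp_force: 0.0
```

>>> play_rows(
  steps=[
    [[0, 0, 0, 0], [0, 0, 0, 0], [0, 0, 0, 0], [0, 0, 0, 0], [0, 0, 0, 0]],
  ],
  gripper=0.0,
)

```text
time: 10.82
ee_pos: [0.5251, 0.0859, 0.1837]
tcp_rot: [180.0, -0.1, -157.3]
wrist_force: [-0.3, -0.3, 0.2]
opening: 0.0257
grasp_force: 0.0
```

>>> play_rows(
  steps=[
    [[0, 0, 0, 0], [0, 0, 0, 0], [0, 0, 0, 0], [0, 0, 0, 0], [0, 0, 0, 0]],
  ],
)

```text
time: 11.23
ee_pos: [0.5255, 0.086, 0.1848]
tcp_rot: [-180.0, 0.0, -157.3]
wrist_force: [0.5, 0.2, 0.1]
opening: 0.0001
grasp_force: 0.0
```

```bash
python3 - <<'E'
from h import *
c=save('wrist','w5.png');o=bot.get_obs();print(o['ee_pos'],o['tcp_rot'],o['wrist_force'],o['opening'])
cv2.imwrite('pics/w5v.png',cv2.resize(c['img'][90:330,90:410],(800,600),interpolation=cv2.INTER_CUBIC))
E
```

```text
[0.52549032 0.08601264 0.18476848] [-1.79999837e+02 -7.59226880e-04 -1.57299529e+02] [-0.1418467  -0.45230869 -0.074935  ] 0.0001489364866124685
```

View pics/w5v.png

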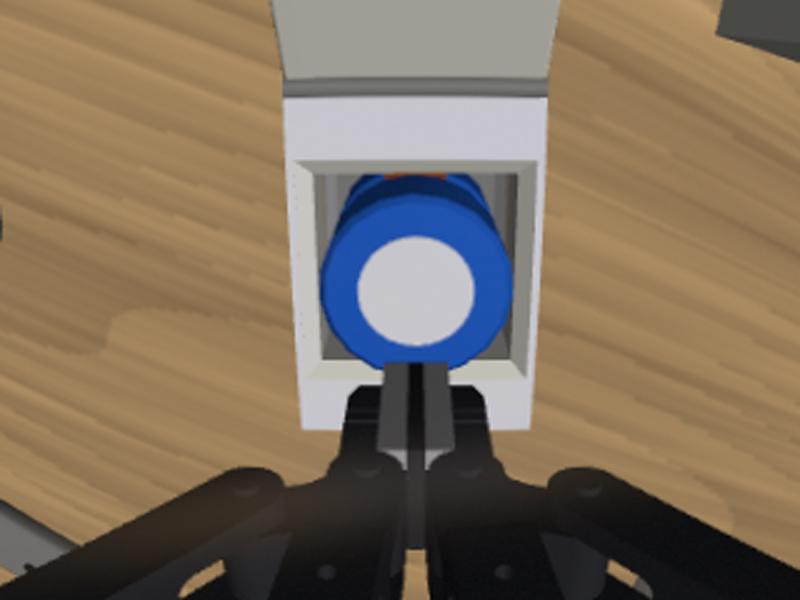

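The puck sits flat and centred in the mouth, with its spot at (416,290). Pushing down with shut fingers, in steps and watching the force.

>>> play_rows(
  steps=[
    [[0.001, 0, 0.012, 0], [0, 0, 0.015, 0], [0, 0, 0.012, 0], [0, 0, 0.008, 0], [0, 0, 0.004, 0]],
  ],
)

```text
time: 11.7
ee_pos: [0.5241, 0.0856, 0.1324]
tcp_rot: [180.0, -0.1, -157.3]
wrist_force: [-0.0, -0.2, -0.3]
opening: 0.0001
grasp_force: 0.0
```

>>> play_rows(
  steps=[
    [[0, 0, 0.003, 0], [0, 0, 0.003, 0], [0, 0, 0.003, 0], [0, 0, 0.003, 0], [0, 0, 0.003, 0]],
  ],
)

```text
time: 12.12
ee_pos: [0.5249, 0.0857, 0.1191]
tcp_rot: [-180.0, 0.1, -157.3]
wrist_force: [-0.1, 0.6, 3.1]
opening: 0.0003
grasp_force: 1.2
```

>>> play_rows(
  steps=[
    [[0, 0, 0.003, 0], [0, 0, 0.003, 0], [0, 0, 0.003, 0], [0, 0, 0.003, 0], [0, 0, 0.003, 0]],
  ],
)

```text
time: 12.53
ee_pos: [0.5247, 0.0857, 0.1037]
tcp_rot: [-180.0, 0.0, -157.3]
wrist_force: [1.1, 0.4, 4.0]
opening: 0.0001
grasp_force: 1.7
```

>>> play_rows(
  steps=[
    [[0, 0, 0.003, 0], [0, 0, 0.003, 0], [0, 0, 0.003, 0], [0, 0, 0.002, 0], [0, 0, 0.002, 0]],
  ],
)

```text
time: 12.95
ee_pos: [0.5247, 0.0857, 0.0907]
tcp_rot: [-180.0, 0.0, -157.3]
wrist_force: [1.0, 0.2, 4.6]
opening: 0.0003
grasp_force: 2.3
```

>>> play_rows(
  steps=[
    [[0, 0, 0.002, 0], [0, 0, 0.002, 0], [0, 0, 0.002, 0], [0, 0, 0.001, 0], [0, 0, 0, 0]],
  ],
)

```text
time: 13.37
ee_pos: [0.5246, 0.0856, 0.0836]
tcp_rot: [180.0, -0.0, -157.3]
wrist_force: [2.2, -0.4, 3.2]
opening: -0.0006
grasp_force: 2.0
```

>>> play_rows(
  steps=[
    [[0, 0, 0.002, 0], [0, 0, 0.002, 0], [0, 0, 0, 0], [0, 0, 0, 0], [0, 0, 0, 0]],
  ],
)

```text
time: 13.78
ee_pos: [0.5246, 0.0856, 0.0799]
tcp_rot: [-180.0, 0.0, -157.3]
wrist_force: [1.4, 0.4, 4.8]
opening: 0.0002
grasp_force: 2.2
```

```bash
python3 - <<'E'
from h import *
c=save('wrist','w6.png');o=bot.get_obs();print(o['ee_pos'],o['wrist_force'])
cv2.imwrite('pics/w6v.png',cv2.resize(c['img'][90:330,90:410],(800,600),interpolation=cv2.INTER_CUBIC))
E
```

```text
[0.52463702 0.08565405 0.07989469] [1.83393714 0.28037254 4.79740443]
```

View pics/w6v.png

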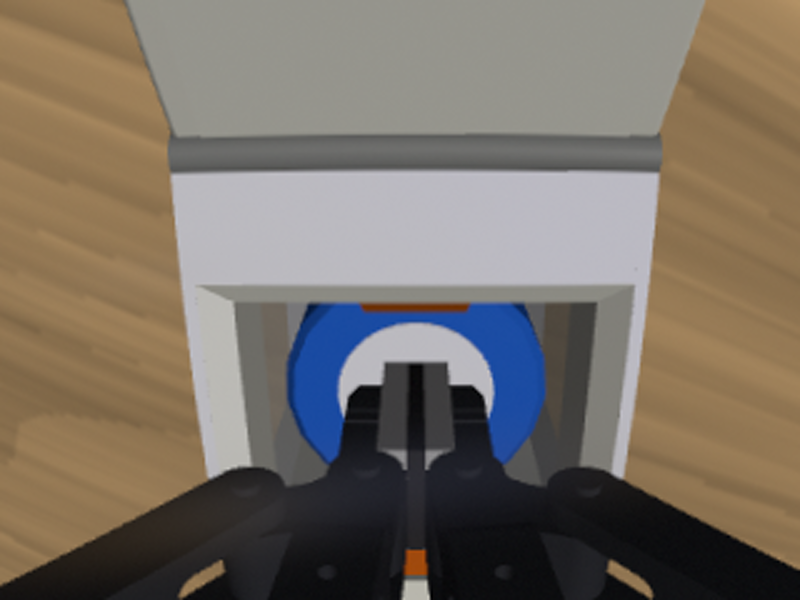

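Both catches appear to be out over the puck, at (415,307) and (415,562). I'll press 2 mm more for margin, then withdraw.

>>> play_rows(
  steps=[
    [[0, 0, 0.001, 0], [0, 0, 0.001, 0], [0, 0, 0, 0], [0, 0, 0, 0], [0, 0, 0, 0]],
  ],
)

```text
time: 14.25
ee_pos: [0.5246, 0.0857, 0.0779]
tcp_rot: [-180.0, 0.0, -157.3]
wrist_force: [1.8, 1.2, 4.2]
opening: -0.0002
grasp_force: 2.3
```

>>> play_rows(
  steps=[
    [[0, 0, -0.002, 0], [0, 0, -0.003, 0], [0, 0, -0.005, 0], [0, 0, -0.01, 0], [0, 0, -0.02, 0]],
  ],
)

```text
time: 14.67
ee_pos: [0.5229, 0.0853, 0.1163]
tcp_rot: [179.9, -0.3, -157.3]
wrist_force: [-0.2, 0.9, 0.5]
opening: -0.0002
grasp_force: 0.0
```

>>> play_rows(
  steps=[
    [[0, 0, -0.03, 0], [0, 0, -0.03, 0], [0, 0, -0.03, 0], [0.03, 0, 0, 0], [0.03, 0, 0, 0]],
  ],
)

```text
time: 15.08
ee_pos: [0.4696, 0.0626, 0.2096]
tcp_rot: [-180.0, 0.1, -157.3]
wrist_force: [-0.2, -0.2, 0.3]
opening: -0.0001
grasp_force: 0.0
```

>>> play_rows(
  steps=[
    [[0.03, 0, 0, 0], [0.03, 0, 0, 0], [0.03, 0, 0, 0], [0, 0, 0, 0], [0, 0, 0, 0]],
  ],
)

```text
time: 15.5
ee_pos: [0.3852, 0.0273, 0.2087]
tcp_rot: [-180.0, 0.1, -157.3]
wrist_force: [0.5, 0.3, 0.3]
opening: 0.0001
grasp_force: 0.0
```

```bash
python3 - <<'E'
from h import *
c=save('scene','s7.png');d=save('top','t7.png');o=bot.get_obs();print(o['ee_pos'],o['wrist_force'],o['time'])
b=cv2.resize(c['img'][150:290,230:350],(400,466),interpolation=cv2.INTER_CUBIC)
a=cv2.resize(d['img'][115:231,150:250],(400,466),interpolation=cv2.INTER_CUBIC)
cv2.imwrite('pics/f7.png',np.hstack([a,b]))
E
```

```text
[0.38636851 0.0278048  0.20811758] [ 0.1285127   0.2008535  -1.09404783] 15.6
```

View pics/f7.png

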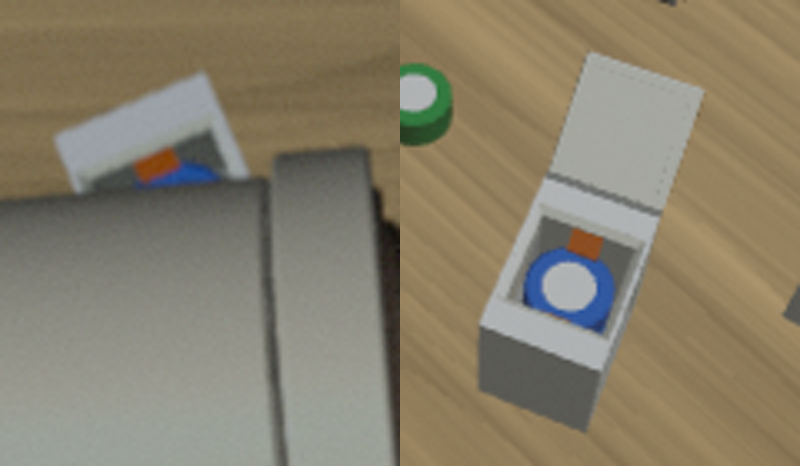

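In the final views the spot is at scene pixel (281,236), the same spot as the old puck's top at about 84 mm. So the pile is held down, with the catches over it and the arm clear.

```bash
python3 -c "
from workcell import bot
print(bot.job_done())"
```

```text
the job is handed in; nothing more can be done
None
```

The blue puck is loaded and held down under the orange catches, the green puck was not touched, and the job was handed in at about 15.6 s with the arm clear.

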